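# Unlatch the polishing hood and hold its gate open

## Robot

A 6-joint arm with a two-finger parallel gripper is mounted at the origin on the work surface. World frame = base frame: x ahead of the robot, y to its left, z up, the work surface at z = 0. Lengths are in mm, angles in rad, forces in N, time in s.
With the tool pointing down it reaches from about 325 to 900 mm from the base axis. Payload 6.1 kg.
Tool frame: the origin (TCP) lies on the centre line of the jaws, within the pads' length; the fingertips stand 8 mm ahead of it and the grasp point (between the pads) lies 11 mm behind it; z points along the fingers, y is the line along which they close (so a half turn about z gives the same grasp; the last joint's range is limited). The gripper opens to 87 mm and grips with 3 to 60 N. Pads are 19 mm wide; open, the fingers measure 117 mm over their backs; the gripper's body (75 mm by 190 mm) begins 51 mm behind the grasp point.
Start: joints at [-1.232, 0.22, 1.526, -0, 1.395, -0.126], TCP at [280.145, -558.69, 230.538] pointing down, gripper open.
Joint ranges: [-2.98, 2.98], [-0.91, 2.08], [0.09, 2.57], [-1.24, 4.39], [0.2, 2.65], [-2.68, 2.68]. Speed limits (rad/s): [2.57, 2.57, 3.01, 3.14, 3.14, 3.14].

## Interface

Orientations are given as a unit quaternion [w, x, y, z].
In Python, from bench import env, viewer gives the robot as it stands.
- The arm moves only by the tool jog_arm, never from a script. Its argument "plan" is one flat list of numbers, 7 for each row, row after row: the gripper command: -1 is fully open, 1 is shut, values between are in proportion, then the shift along the world's x, y, z in m, then the turn, a rotation vector about the world's x, y, z in rad. In form: [fingers, tx, ty, tz, rx, ry, rz, fingers, tx, ty, tz, rx, ry, rz, ...]. A call has 1 to 12 rows; each row is the pose to reach, as a shift and turn from the pose commanded when the call began; what a row does not reach only later rows make up. A row lasts 1/8 s, in which the tool goes at most 62.5 mm and 10.7 degrees, less where a joint would pass 70% of its speed; a pose out of reach is approached as far as the arm can. A call with a gripper value outside its range is refused whole. The fingers move at their own pace and stop on an object; "squeeze" is the grip in N (left out, the last holds). Time passes only in rows, so rows that repeat a pose let the fingers close. It gives the time, the measured TCP pose, the force, the opening and the grip force at its end, in the units of the state.
- env.get_state(): the state, without advancing time (a new reading comes with each control period).
- viewer.read_camera(name): name is "scene" or "top" or "wrist"; returns the picture (420x560x3 uint8, blue, green, red); there is no depth.
- viewer.camera_model(name): a dict with "vertical_fov" (degrees; the focal length in pixels is half the picture's height over the tangent of half this angle, whatever the lens; pixels are square), "cx", "cy" (the principal point, pixels), "dist" ([k1, k2, p1, p2, k3] as OpenCV has them; the pictures are not rectified), "rvec" (rotation vector, rad) and "tvec" (3), from world to camera coordinates, as OpenCV has them. Camera axes: x right, y down, z forward; pixel columns grow to the right and rows downward; lengths in mm; the calibration is good to about 2 mm. A picture is of the moment at which its call begins: read the wrist's pose just before it. camera_model takes no time and is no camera call; for the wrist camera it gives the pose at the moment of the call.
- env.hand_in(): hands the job in; it is judged then, once.
The state is a dict: "time": time; "joints": joint angles; "dq": joint speeds; "joint_efforts": joint torques, N m; "ee_pos": TCP position; "ee_rot": TCP orientation; "wrist_force": force on the tool from outside, world axes, zero at the start; "wrist_torque": the same for the moment, N m; "opening": opening from 0.0 (shut) to 1.0 (fully open); "grip_force": force on a finger pad.
Only numpy, scipy, OpenCV 4.12 (cv2) and the standard library are available. Lean on these libraries where they do the work, as an engineer would, in place of code of your own. Each camera call takes 0.05 s, during which the arm holds its last target. There are 200 camera calls.

## Task

Open the polishing hood so that a colleague can change the buff: squeeze the catch with the two round pins fully together first, then squeeze the catch with the two flat plates fully together. Then swing the gate out past its detent (the upright post is its handle) until it stands wide open, about square to the hood, and finish while still holding it there, for its spring would swing it back. Leave everything else on the bench where it is.

Things in the scene. Friction and masses are not known exactly. Their poses are not given: they have to be found in the camera images.
- hood: Grey steel benchtop polishing hood, clear roof, 320 wide x 200 deep x 150 mm high, fixed. Origin on the bench under the middle of its front opening; x into the hood, y along its front to the left (hinge side), z up. An aluminium lintel on top of the front (x 0 to 50 mm, top at z = 150 mm) carries two catches, centred at x = 28, y = +60 and -60 mm; which is where changes.
- first_catch: The FIRST catch: a pair of steel ROUND PINS, 10 mm diameter, standing up from the lintel to 50 mm above it. Origin at the middle of the catch on the lintel's top; same axes as the hood. The pins' outer faces are 50 mm apart along y; fully squeezed 30 mm.
- second_catch: The SECOND catch: a pair of steel FLAT PLATES, 30 mm long in x and 6 mm thick, standing up from 11 to 37 mm above the lintel. Origin at the middle of the catch on the lintel's top; same axes as the hood. The plates' outer faces are 50 mm apart along y; fully squeezed 30 mm.
- first_grip (a point): Point midway between the two round pins, 30 mm above the lintel. Free space for fingers outside the pins: 25 mm and more, down to the lintel's top.
- second_grip (a point): Point midway between the two flat plates, 30 mm above the lintel. Free space for fingers outside the plates: 25 mm and more, down to the lintel's top.
- first_left (a joint): Sliding of the +y pin of the first catch towards its partner: 0 apart (latched), 0.010 fully in (metres). Needs about 3 N; stays where it is pushed (friction, no spring). It lets the gate go from about 0.005.
- first_right (a joint): Sliding of the -y pin of the first catch towards its partner: 0 apart (latched), 0.010 fully in (metres). Needs about 3 N; stays where it is pushed (friction, no spring). It lets the gate go from about 0.005.
- second_left (a joint): Sliding of the +y plate of the second catch towards its partner: 0 apart (latched), 0.010 fully in (metres). Needs about 3 N; stays where it is pushed (friction, no spring). It lets the gate go from about 0.005.
- second_right (a joint): Sliding of the -y plate of the second catch towards its partner: 0 apart (latched), 0.010 fully in (metres). Needs about 3 N; stays where it is pushed (friction, no spring). It lets the gate go from about 0.005.
- gate_angle (a joint): Angle of the gate: 0 shut, growing as its free edge swings out towards the robot (clockwise seen from above); 1.57 is square to the hood, stop at 1.75 rad. Locked until all four pins and plates are in. A spring closes it (0.09 N m shut, 0.32 N m at 1.5 rad); a detent adds up to about 0.4 N m between 0.45 and 1.05 rad. Let go when wide, it swings back to the detent or shut.
- gate: The gate, an aluminium frame with a clear pane, 258 mm wide, from 16 to 148 mm above the bench, 10 mm thick, with small ears on its top edge (to 162 mm) that the catches' hooks hold. Origin on the hinge axis at bench height, in the mid-plane; x to its inner face; the panel runs along -y from the hinge; it turns with the gate.
- post_grip (a point): The gate's handle: upright round dark steel post, 14 mm diameter, in front of the gate's middle, halfway between the catches, 29 mm in front of the gate's mid-plane, from 129 to 205 mm above the bench, 55 mm of it free above the gate's top edge. This point is on its axis, 180 mm above the bench, 25 mm below its top: grip here from above at any yaw. It circles gate_hinge at 133 mm radius.
- gate_hinge (a point): Point on the gate's vertical hinge axis, 180 mm above the bench, at the hood's left (+y) end.
- air_can: Bystander: green spray can, 66 mm diameter, 197 mm high; origin under its centre.
- air_can_tall: Bystander: taller green spray can, 66 mm diameter, 222 mm high; origin under its centre.
- solvent: Bystander: white bottle, 72 mm diameter, 170 mm high; origin under its centre.
- screwdriver: Bystander: screwdriver with a dark wooden handle, 190 mm long, lying on the bench to the right of the gate's sweep; origin under its middle.
- bench_block: Bystander: flat square steel block, 80 x 80 x 22 mm; origin under its centre.
- jar: Bystander: small amber jar, 56 mm diameter, 48 mm high, to the left of the open gate; origin under its centre.
- hammer: Bystander: hammer, 220 mm long, lying on the left; origin under its middle.

How it is judged:
By the outcome, as a careful person would: the job done as asked, in the order asked, and still so for the second after the job is handed in, while the arm keeps its last pose, push and grip.
It also fails if it takes over 64 s, if anything falls off the work surface, if the arm or the gripper's body presses on something with over 40 N, if the wrist force passes 120 N, or if a joint passes its speed limit or range.

## Working session

There is one attempt and no reset: what is moved stays moved. The work goes in short steps, Python scripts to look and compute and a tool call to move; the robot and the scene stay as the last step left them, time stands still between calls to the robot, and variables do not carry over. Pictures are saved under pics/ and viewed, at most 10 in all, crops included, and the job is handed in when it is done.

Besides the shell and the picture viewer there is one more tool, called after "Request:" as name(argument=value, ...), one argument or row to a line, values as JSON. jog_arm: Moves the arm, as the interface text tells. Its arguments: {"type":"object","properties":{"plan":{"type":"array","items":{"type":"number"}},"squeeze":{"type":"number"}},"required":["plan"]}

```bash
ls; mkdir -p pics
python3 - <<'E'
from bench import env, viewer
import cv2
for n in ("scene","top"):
    cv2.imwrite(f"pics/{n}0.png",viewer.read_camera(n)); print(viewer.camera_model(n))
s=env.get_state(); print(s)
E
```

```text
pics
{'vertical_fov': 52.40646174320767, 'cx': 281.74291887962204, 'cy': 209.686119240717, 'dist': array([-0.06693484,  0.        ,  0.        ,  0.        ,  0.        ]), 'rvec': array([ 2.24567484,  0.63982989, -0.28039774]), 'tvec': array([-434.49282644, -109.62891131, 1695.28503301])}
{'vertical_fov': 47.70431606347399, 'cx': 280.5921433648405, 'cy': 200.78685215086293, 'dist': array([-0.14609099,  0.        ,  0.        ,  0.        ,  0.        ]), 'rvec': array([ 2.07933075, -2.15067247,  0.2192024 ]), 'tvec': array([  16.69125313,  529.38253573, 1717.99525548])}
{'time': 0.1, 'joints': array([-1.23212347e+00,  2.21126236e-01,  1.52751753e+00, -4.83287318e-05,
        1.39468669e+00, -1.26108574e-01]), 'dq': array([-0.00049073, -0.00162339, -0.00331864, -0.00026316,  0.0007559 ,
       -0.00022508]), 'joint_efforts': array([ 6.29541391e-04, -4.95944345e+01, -3.88521409e+01,  7.01383408e-02,
        5.15207159e-02, -7.16848353e-05]), 'ee_pos': array([ 279.93518271, -558.18752696,  229.54863187]), 'ee_rot': array([-8.61474868e-04,  9.73117236e-01,  2.30308683e-01, -1.15827613e-04]), 'wrist_force': array([-0.40647594,  0.42898012, -1.20621194]), 'wrist_torque': array([-0.02726316, -0.00693429, -0.01712994]), 'grip_force': 0.0, 'opening': 0.9976399709739958}
```

View pics/scene0.png

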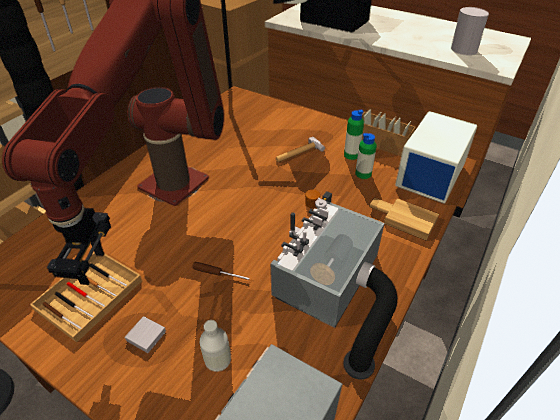

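View pics/top0.png

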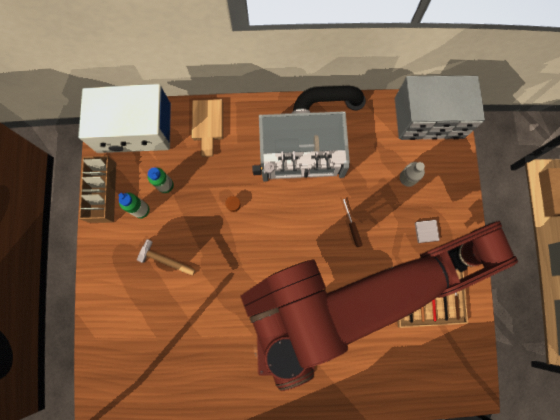

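The hood is at about (304,148) in the top view with its front facing the robot, and the lintel runs along row ~162. In the scene view the catches and post are near (300,230). I'll zoom in on both.

Run:
```python
import cv2
a=cv2.imread("pics/scene0.png")[180:320,250:400]; b=cv2.imread("pics/top0.png")[100:190,245:360]
cv2.imwrite("pics/c1.png",cv2.resize(a,None,fx=4,fy=4,interpolation=cv2.INTER_CUBIC))
cv2.imwrite("pics/c2.png",cv2.resize(b,None,fx=6,fy=6,interpolation=cv2.INTER_CUBIC))
```

```text
(no output)
```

View pics/c1.png

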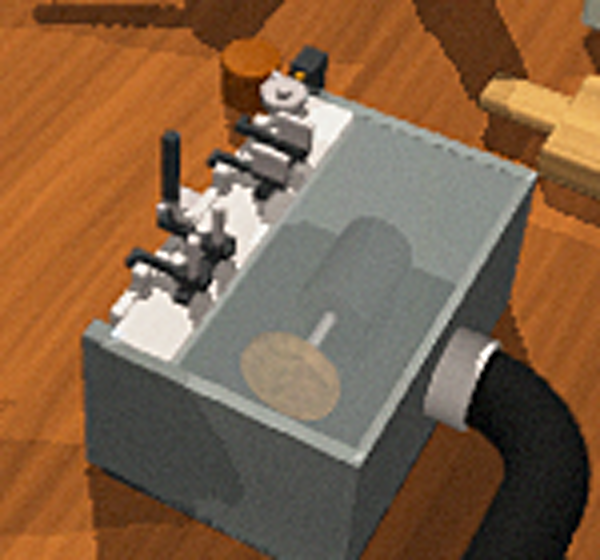

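View pics/c2.png

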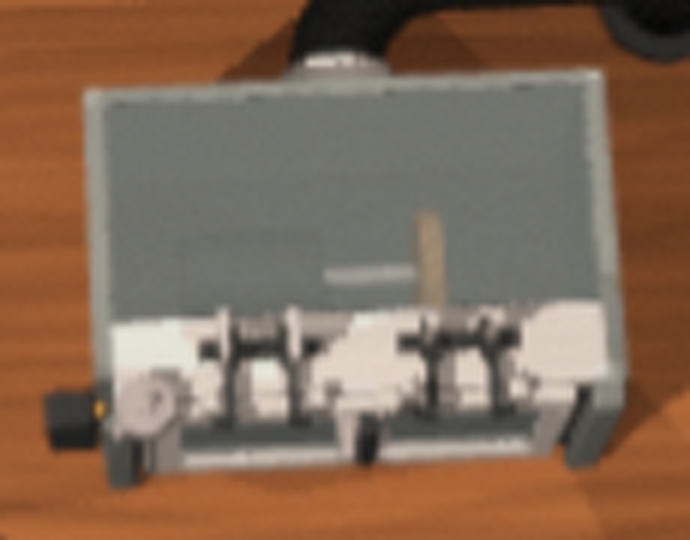

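Plates are the left catch (crop c1 ~ (280,140)) and pins the right one (~(215,235)). The roof's back corners in c2 are at (90,92) and (597,72), and the front wall ends at (115,480) and (585,465). Next I cast rays for a coarse pose.

```bash
cat > h.py <<'E'
import numpy as np, cv2
from bench import env, viewer
def cam(n):
    m=viewer.camera_model(n); f=210/np.tan(np.radians(m["vertical_fov"]/2))
    return np.array([[f,0,m["cx"]],[0,f,m["cy"]],[0,0,1.]]),m["dist"],m["rvec"],m["tvec"]
def ray(c,p):
    K,d,r,t=c; R=cv2.Rodrigues(np.array(r))[0]
    u=cv2.undistortPoints(np.array([[p]],float),K,d,None,None)[0,0]
    return -R.T@t, R.T@np.array([u[0],u[1],1.])
def onz(c,p,z):
    o,v=ray(c,p); return o+v*(z-o[2])/v[2]
def tri(obs):
    A=np.zeros((3,3));b=np.zeros(3)
    for c,p in obs:
        o,v=ray(c,p); v=v/np.linalg.norm(v); P=np.eye(3)-np.outer(v,v); A+=P;b+=P@o
    return np.linalg.solve(A,b)
def proj(c,X): return cv2.projectPoints(np.array(X,float).reshape(-1,3),np.array(c[2]),np.array(c[3]),c[0],c[1])[0][:,0]
E
python3 - <<'E'
from h import *
c=cam("top"); s=cam("scene")
f=lambda x,y:(245+(x+.5)/6-.5,100+(y+.5)/6-.5); g=lambda x,y:(250+(x+.5)/4-.5,180+(y+.5)/4-.5)
np.set_printoptions(precision=1,suppress=True)
for n,p in dict(bl=(88,92),br=(603,71),fr=(600,462),fl=(110,485)).items(): print(n,onz(c,f(*p),150))
for n,p in dict(br=(362,462),fr=(90,325),bl=(535,175)).items(): print("scene",n,onz(s,g(*p),150))
print("post top scene",onz(s,g(171,133),205),"top",onz(c,f(370,425),205))
E
```

```text
bl [835.1  67.1 150. ]
br [ 839.1 -250.3  150. ]
fr [ 590.4 -232.1  150. ]
fl [585.9  59.8 150. ]
scene br [ 843.7 -245.   150. ]
scene fr [ 628.6 -240.1  150. ]
scene bl [838.8  66.6 150. ]
post top scene [605.3 -91.3 205. ] top [602.6 -92.5 205. ]
```

Run:
```python
from h import *
from scipy.spatial.transform import Rotation as R
np.set_printoptions(precision=3,suppress=True)
c=cam("wrist"); o,v=ray(c,(c[0][0,2],c[0][1,2])); s=env.get_state(); q=s["ee_rot"]
T=R.from_quat(np.r_[q[1:],q[0]]); print("cam in tool",T.inv().apply(o-s["ee_pos"]),"axis",T.inv().apply(v),T.as_matrix(),c[0][0])
```

```text
cam in tool [  69.702    0.669 -154.691] axis [-0.255  0.     0.967] [[ 0.894  0.448 -0.001]
 [ 0.448 -0.894  0.002]
 [ 0.    -0.002 -1.   ]] [347.654   0.    284.045]
```

Request:
jog_arm(
  plan=[-1,0.05,0.05,0.06,0,0,-0.1,-1,0.1,0.1,0.12,0,0,-0.2,-1,0.14,0.15,0.17,0,0,-0.3,-1,0.18,0.2,0.19,0,0,-0.4,-1,0.22,0.25,0.19,0,0,-0.45,-1,0.25,0.3,0.19,0,0,-0.45,-1,0.27,0.35,0.19,0,0,-0.45,-1,0.28,0.4,0.19,0,0,-0.45,-1,0.28,0.44,0.19,0,0,-0.45,-1,0.28,0.466,0.19,0,0,-0.45,-1,0.28,0.466,0.19,0,0,-0.45,-1,0.28,0.466,0.19,0,0,-0.45],
)

```text
time: 1.6
ee_pos: [560.0, -92.9, 420.1]
ee_rot: [0.0, 1.0, 0.008, -0.0]
wrist_force: [-0.4, -0.2, -0.2]
opening: 0.996
grip_force: 0.0
```

Run:
```python
from h import *
im=viewer.read_camera("wrist"); cv2.imwrite("pics/w1.png",im)
np.set_printoptions(precision=2,suppress=True)
c=cam("wrist"); print(c, env.get_state()["joints"])
cv2.imwrite("pics/w1b.png",cv2.resize(im,None,fx=1.42,fy=1.42,interpolation=cv2.INTER_CUBIC))
```

```text
(array([[347.65,   0.  , 284.04],
       [  0.  , 347.65, 210.32],
       [  0.  ,   0.  ,   1.  ]]), array([-0.08,  0.  ,  0.  ,  0.  ,  0.  ]), array([-2.1 ,  2.07,  0.27]), array([-102.05,  460.88,  716.33])) [-0.3   0.03  1.38 -0.    1.73  1.25]
```

View pics/w1b.png

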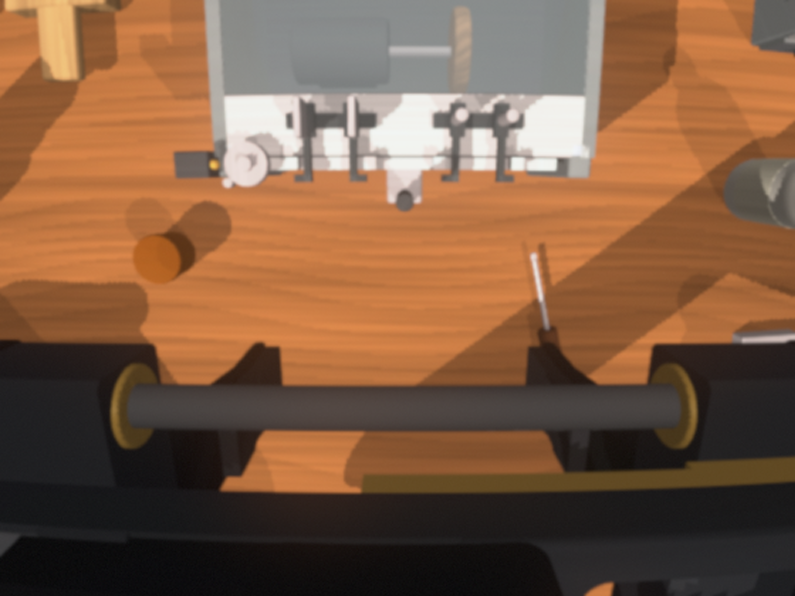

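Wrist view (1.42x): pin tops are at (459,115) and (510,115) on the right, plate tops at about (303,117) and (352,117) on the left, post top at (404,200), hinge knob at (245,160) and jar at (158,258).

```bash
python3 - <<'E'
from h import *
np.set_printoptions(precision=1,suppress=True)
c=cam("wrist"); f=lambda x,y:((x+.5)/1.42-.5,(y+.5)/1.42-.5)
for n,p,z in [("pinL",(460,115),200),("pinR",(511,115),200),("platL",(304,117),187),("platR",(352,117),187),("post",(404,200),205),("hinge",(243,160),170),("lintBL",(225,95),150),("lintBR",(584,97),150),("jar",(158,258),48)]:
    print(n,onz(c,f(*p),z))
E
python3 - <<'E'
import cv2
im=cv2.imread("pics/w1.png")[55:155,130:430]
cv2.imwrite("pics/w1c.png",cv2.resize(im,(800,267),interpolation=cv2.INTER_CUBIC))
E
```

```text
pinL [ 669.1 -133.3  200. ]
pinR [ 670.  -170.4  200. ]
platL [667.6 -17.8 187. ]
platR [667.8 -53.9 187. ]
post [607.8 -93.7 205. ]
hinge [636.3  35.6 170. ]
lintBL [688.9  54.5 150. ]
lintBR [ 691.6 -240.6  150. ]
jar [533.6 176.5  48. ]
```

View pics/w1c.png

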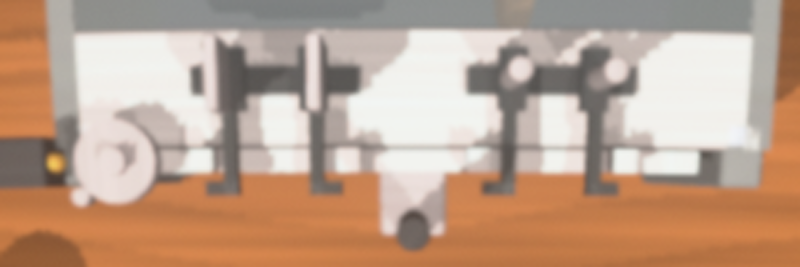

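Request:
jog_arm(
  plan=[-0.45,0.04,-0.02,0,0,0,0,-0.45,0.08,-0.045,-0.02,0,0,0,-0.45,0.109,-0.06,-0.06,0,0,0,-0.45,0.109,-0.06,-0.11,0,0,0,-0.45,0.109,-0.06,-0.16,0,0,0,-0.45,0.109,-0.06,-0.19,0,0,0,-0.45,0.109,-0.06,-0.205,0,0,0,-0.45,0.109,-0.06,-0.205,0,0,0],
  squeeze=30,
)

```text
time: 2.65
ee_pos: [668.5, -153.7, 214.6]
ee_rot: [-0.0, 1.0, 0.007, -0.001]
wrist_force: [0.0, -0.2, -0.0]
opening: 0.726
grip_force: 0.0
```

Run:
```python
from h import *
im=viewer.read_camera("wrist"); cv2.imwrite("pics/w2.png",im)
```

```text
(no output)
```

View pics/w2.png

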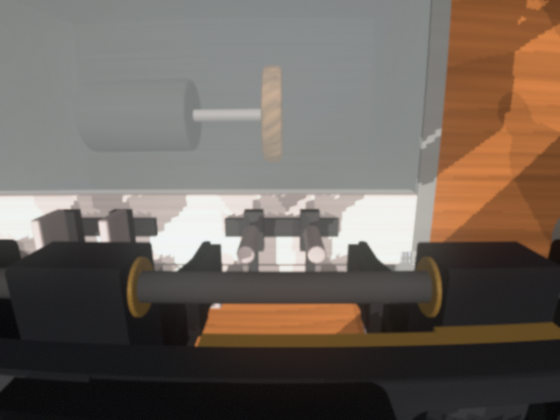

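Pin tops are now at (246,255) and (316,255), between the fingers.

Run:
```python
from h import *
np.set_printoptions(precision=1,suppress=True)
c=cam("wrist")
for p in [(246,255),(316,255)]: print(onz(c,p,200))
print(env.get_state()["ee_pos"])
```

```text
[ 669.6 -134.1  200. ]
[ 670.1 -171.   200. ]
[ 669.4 -153.7  216.3]
```

Pin middle is about (670,-152.6), so I shift +1 mm in y, descend and squeeze.

Request:
jog_arm(
  plan=[-0.45,0.001,0.001,-0.025,0,0,0,-0.45,0.001,0.001,-0.046,0,0,0,-0.45,0.001,0.001,-0.046,0,0,0,0.5,0.001,0.001,-0.046,0,0,0,0.5,0.001,0.001,-0.046,0,0,0,0.5,0.001,0.001,-0.046,0,0,0,0.5,0.001,0.001,-0.046,0,0,0,0.5,0.001,0.001,-0.046,0,0,0],
  squeeze=30,
)

```text
time: 3.7
ee_pos: [670.8, -151.9, 171.1]
ee_rot: [0.0, 1.0, 0.007, 0.001]
wrist_force: [-0.8, 0.9, 5.0]
opening: 0.316
grip_force: 30.0
```

Request:
jog_arm(
  plan=[0.5,0,0,0,0,0,0,0.5,0,0,0,0,0,0,-0.45,0,0,0,0,0,0,-0.45,0,0,0,0,0,0,-0.45,0,0,0,0,0,0,-0.45,0,0,0.025,0,0,0,-0.45,0,0,0.046,0,0,0,-0.45,0,0,0.046,0,0,0],
  squeeze=40,
)

```text
time: 4.7
ee_pos: [671.6, -152.2, 218.5]
ee_rot: [0.001, 1.0, 0.007, 0.002]
wrist_force: [0.2, 0.0, 0.9]
opening: 0.718
grip_force: 0.0
```

Run:
```python
from h import *
im=viewer.read_camera("wrist"); cv2.imwrite("pics/w3.png",im)
print(env.get_state()["ee_pos"])
```

```text
[ 670.82461605 -151.92266142  216.77637143]
```

View pics/w3.png

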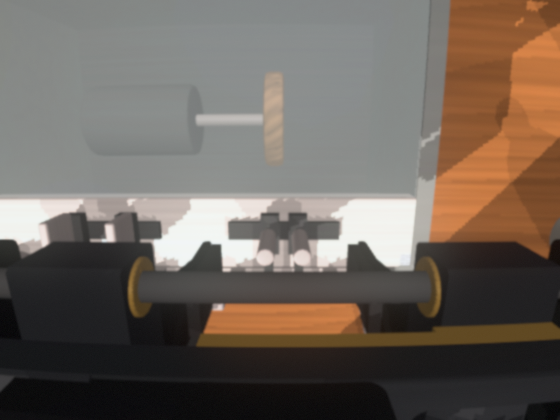

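Pins are now at (265,258) and (302,258), half the earlier spacing, so the first catch is fully in. Next the plates, 120 mm along the hood's y.

Request:
jog_arm(
  plan=[-0.45,0,0.02,0.015,0,0,0,-0.45,-0.001,0.07,0.015,0,0,0,-0.45,-0.0015,0.12,0.015,0,0,0,-0.45,-0.0015,0.12,0.015,0,0,0,-0.45,-0.0015,0.12,-0.02,0,0,0,-0.45,-0.0015,0.12,-0.046,0,0,0,-0.45,-0.0015,0.12,-0.046,0,0,0,0.5,-0.0015,0.12,-0.046,0,0,0,0.5,-0.0015,0.12,-0.046,0,0,0,0.5,-0.0015,0.12,-0.046,0,0,0,0.5,-0.0015,0.12,-0.046,0,0,0,0.5,-0.0015,0.12,-0.046,0,0,0],
  squeeze=40,
)

```text
time: 6.25
ee_pos: [669.7, -31.9, 171.5]
ee_rot: [0.0, 1.0, 0.007, 0.001]
wrist_force: [-0.4, 0.9, 6.7]
opening: 0.325
grip_force: 40.0
```

Plates stopped fully in as well (0.325, about 28 mm). Release, rise, and turn the jaws to close along the gate's travel above the post.

Request:
jog_arm(
  plan=[-0.45,0,0,0,0,0,0,-0.45,0,0,0,0,0,0,-0.45,0,0,0.04,0,0,0,-0.4,0,0,0.07,0,0,0.18,-0.4,0,0,0.07,0,0,0.36,-0.4,-0.01,-0.01,0.07,0,0,0.54,-0.4,-0.02,-0.02,0.07,0,0,0.72,-0.4,-0.03,-0.03,0.07,0,0,0.9,-0.4,-0.04,-0.04,0.07,0,0,1.08,-0.4,-0.05,-0.05,0.07,0,0,1.26,-0.4,-0.061,-0.061,0.07,0,0,1.44,-0.4,-0.061,-0.061,0.07,0,0,1.57],
)

```text
time: 7.75
ee_pos: [606.6, -93.4, 238.8]
ee_rot: [-0.001, 0.701, 0.713, -0.001]
wrist_force: [0.0, 0.3, -0.1]
opening: 0.698
grip_force: 0.0
```

Run:
```python
from h import *
im=viewer.read_camera("wrist"); s=env.get_state(); t=viewer.read_camera("scene")[190:290,260:360]
t=cv2.resize(t,(420,420),interpolation=cv2.INTER_CUBIC)
cv2.imwrite("pics/w4.png",cv2.resize(np.hstack([im,t]),(800,343)))
print(s["ee_pos"],s["ee_rot"],s["joints"])
c=cam("wrist"); print(proj(c,[[607.5,-92.8,205],[607.5,-92.8,165]]))
```

```text
[606.86037106 -93.10740799 238.81930859] [-6.18486500e-04  6.99075329e-01  7.15047636e-01 -4.24797493e-04] [-2.80521943e-01  1.90164993e-01  1.54591321e+00 -1.64330809e-04
  1.40700630e+00 -3.03083767e-01]
[[283.95542489 242.60606997]
 [284.03607042 222.55089962]]
```

View pics/w4.png

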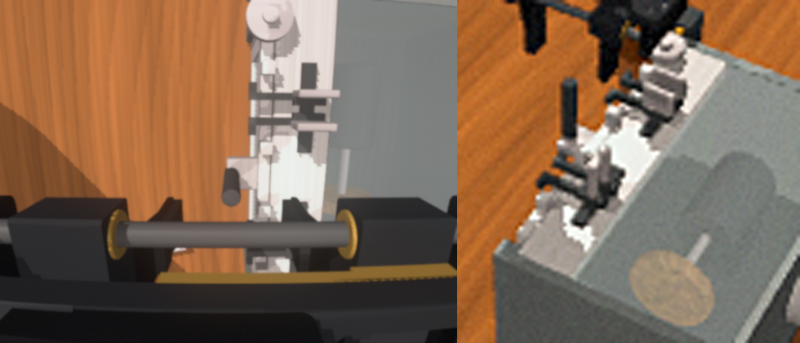

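The post top sits at full-picture (283,245), where (284,243) was predicted, and the plate spacing is about 24 mm, so both are in. Descend and grip.

Request:
jog_arm(
  plan=[-0.4,0,-0.0005,-0.03,0,0,0,-0.4,0,-0.0005,-0.06,0,0,0,-0.4,0,-0.0005,-0.07,0,0,0,-0.4,0,-0.0005,-0.07,0,0,0,1,0,-0.0005,-0.07,0,0,0,1,0,-0.0005,-0.07,0,0,0,1,0,-0.0005,-0.07,0,0,0,1,0,-0.0005,-0.07,0,0,0,1,0,-0.0005,-0.07,0,0,0,1,0,-0.0005,-0.07,0,0,0],
  squeeze=40,
)

```text
time: 9.1
ee_pos: [605.9, -93.2, 169.5]
ee_rot: [-0.002, 0.702, 0.712, -0.002]
wrist_force: [-8.5, -0.4, 5.4]
opening: 0.153
grip_force: 40.0
```

Run:
```python
import numpy as np
P=np.array([607.2,-93]);H=np.array([635.3,37])
r=P-H; print(np.hypot(*r)); r=r*133/np.hypot(*r)
for a in np.arange(0,1.7,.1):
    c,s=np.cos(-a),np.sin(-a); q=H+np.array([[c,-s],[s,c]])@r; print(round(a,2),np.round(q-H-r,1))
```

```text
133.00229321331267
0.0 [-0.  0.]
0.1 [-12.8   3.5]
0.2 [-25.3   8.2]
0.3 [-37.2  14.1]
0.4 [-48.4  21.2]
0.5 [-58.9  29.4]
0.6 [-68.5  38.6]
0.7 [-77.1  48.7]
0.8 [-84.7  59.6]
0.9 [-91.2  71.2]
1.0 [-96.5  83.4]
1.1 [-100.5   96.1]
1.2 [-103.2  109.1]
1.3 [-104.7  122.3]
1.4 [-104.8  135.6]
1.5 [-103.6  148.8]
1.6 [-101.   161.9]
```

Request:
jog_arm(
  plan=[1,-0.013,0.0035,0,0,0,-0.1,1,-0.025,0.008,0,0,0,-0.2,1,-0.037,0.014,0,0,0,-0.3,1,-0.048,0.021,0,0,0,-0.4,1,-0.059,0.029,0,0,0,-0.5,1,-0.059,0.029,0,0,0,-0.5],
)

```text
time: 9.85
ee_pos: [547.3, -64.9, 169.5]
ee_rot: [0.0, 0.857, 0.516, -0.001]
wrist_force: [-2.6, -4.1, 0.2]
opening: 0.148
grip_force: 40.0
```

Request:
jog_arm(
  plan=[1,-0.01,0.009,0,0,0,-0.1,1,-0.018,0.019,0,0,0,-0.2,1,-0.026,0.03,0,0,0,-0.3,1,-0.032,0.042,0,0,0,-0.4,1,-0.038,0.054,0,0,0,-0.5,1,-0.042,0.067,0,0,0,-0.6,1,-0.044,0.08,0,0,0,-0.7,1,-0.0455,0.093,0,0,0,-0.8,1,-0.046,0.106,0,0,0,-0.9,1,-0.0445,0.119,0,0,0,-1.0,1,-0.0425,0.13,0,0,0,-1.08,1,-0.0425,0.13,0,0,0,-1.08],
)

```text
time: 11.35
ee_pos: [502.7, 67.0, 169.4]
ee_rot: [-0.0, 1.0, 0.003, -0.004]
wrist_force: [-16.1, 1.4, 11.4]
opening: 0.152
grip_force: 40.0
```

Run:
```python
from h import *
t=viewer.read_camera("scene")[120:330,220:430]; u=viewer.read_camera("top")[90:260,150:360]
cv2.imwrite("pics/s5.png",np.hstack([cv2.resize(t,(400,400)),cv2.resize(u,(400,324)) if 0 else cv2.copyMakeBorder(cv2.resize(u,(400,324)),0,76,0,0,0)]))
s=env.get_state();print(s["ee_pos"],s["wrist_force"],s["opening"],s["grip_force"],s["joints"])
P=np.array([605.9,-93.2]);H=np.array([635.3,37]); a=P-H;b=s["ee_pos"][:2]-H
print(np.arctan2(a[1],a[0])-np.arctan2(b[1],b[0]), np.hypot(*b))
```

```text
[502.64426933  66.68359151 169.43937105] [-16.23231964   1.83861977  11.9254443 ] 0.15127145955844745 39.99389740638435 [-2.41303592e-02 -2.97638928e-03  1.88699013e+00  6.01411365e-04
  1.26592542e+00  1.54041687e+00]
-4.714333088688988 135.93622947399194
```

View pics/s5.png

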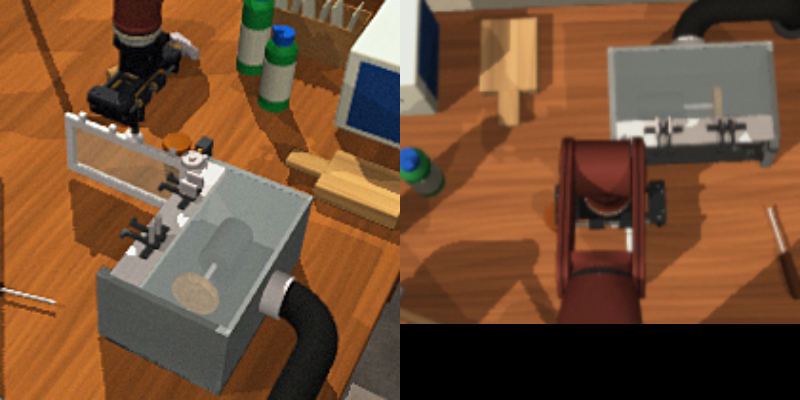

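The gate stands open at about 1.57 rad, roughly square to the hood in both views, and is still held at 40 N. The jar and the other objects haven't moved.

```bash
python3 -c "
from bench import env
print(env.hand_in())"
```

```text
the job is handed in; nothing more can be done
None
```

The job is handed in, with no verdict returned: I squeezed the round pins fully together first, then the flat plates, and swung the gate to about 1.57 rad, square to the hood, where the gripper still holds it at 40 N.

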